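Pack the day's samples into their transport holders

TASK

Pack the four red-capped sample containers for transport: stand the large jar, the small jar and the oblong swab case each in the tray whose rim matches its shape and size, and lower the tall slim vial through the round port of the cool box until it stands on the floor inside, without anything touching the box's grey top. Keep the containers upright, set them down rather than dropping them, and leave all four standing flat in the middle of their places.

Things in the scene. Friction and masses are not known exactly. Their poses are not given: they have to be found in the camera images.
- large_jar: Large round specimen jar, loose and upright: white with a red screw cap, straight, 62 mm in diameter, 70 mm tall, about 90 g; the cap is the top 24 mm. Origin: centre of its underside; z up.
- small_jar: Small round specimen jar, loose and upright: white with a red screw cap, straight, 44 mm in diameter, 68 mm tall, about 50 g; the cap is the top 24 mm. Origin: centre of its underside; z up.
- swab_case: Oblong swab case, loose and upright: white with a red lid, 70 mm long (its x), 32 mm wide (its y), 70 mm tall, about 60 g; the lid is the top 24 mm. Origin: centre of its underside; z up.
- vial: Tall slim sample vial, loose and upright: white with a red screw cap, straight, 28 mm in diameter, 92 mm tall, about 35 g; the cap is the top 30 mm. Origin: centre of its underside; z up.
- large_tray: Tray with the large round rim, 78 mm inside diameter, for the large jar. It is fixed: a white base plate 100 x 100 mm, its floor 4 mm above the table, carrying a grey rim 6 mm thick whose top is 12 mm above the table. Origin: centre of the plate, at table height; z up.
- small_tray: Tray with the small round rim, 60 mm inside diameter, for the small jar. It is fixed: a white base plate 100 x 100 mm, its floor 4 mm above the table, carrying a grey rim 6 mm thick whose top is 12 mm above the table. Origin: centre of the plate, at table height; z up.
- oblong_tray: Tray with the oblong rim, 86 mm (its x) by 48 mm (its y) inside, for the swab case, either way round. It is fixed: a white base plate 100 x 100 mm, its floor 4 mm above the table, carrying a grey rim 6 mm thick whose top is 12 mm above the table. Origin: centre of the plate, at table height; z up.
- cool_box: Small white insulated box with a grey top, 108 x 108 mm and 46 mm tall, closed but for a round port of 54 mm diameter in the middle of its top; its inner floor is 5 mm above the table. It is fixed. The vial goes in here, standing on the inner floor below the port and reaching 51 mm out of it. Origin: centre of the box, at table height; z up.
- port_rim: The grey top plate of the cool box, 6 mm thick, with the port of 54 mm diameter in its middle; nothing may touch it. Fixed to the box. Origin: centre of the plate's underside, 40 mm above the table; z up.
Things that resemble listed ones, but are neither listed nor needed, are in the scene too. What is shaped like the swab_case but blue or orange is not meant.

How it is judged:
At the end, for the whole second after the job is handed in: Each container stands upright (0.1 rad), released and at rest on its own holder's floor (underside under 8 mm above the table): jars and case within 12 mm of their trays' centres, the case along its tray (0.3 rad), the vial within 14 mm of the cool box's centre (horizontal distance between large_jar and large_tray below 0.012 m and z of large_jar in the frame of large_tray below 0.008 m and angle between each of large_jar, small_jar, swab_case, vial's own z axis and vertical below 0.1 rad and linear speed of each of large_jar, small_jar, swab_case, vial below 0.02 m/s and contact force between each of large_jar, small_jar, swab_case, vial and the fingers below 0.1 N and horizontal distance between small_jar and small_tray below 0.012 m and z of small_jar in the frame of small_tray below 0.008 m and horizontal distance between swab_case and oblong_tray below 0.012 m and z of swab_case in the frame of oblong_tray below 0.008 m and horizontal distance between vial and cool_box below 0.014 m and z of vial in the frame of cool_box below 0.008 m and angle between the x axis of swab_case and the x axis of oblong_tray, either way round below 0.3 rad); the robot touches nothing.
It fails at once if something touches the cool box's top with more than 1 N (contact force between port_rim and anything else above 1 N).
It fails at once if a container is tipped by more than 0.5 rad (angle between any of large_jar, small_jar, swab_case, vial's own z axis and vertical above 0.5 rad).
It fails at once if a container is dropped or thrown (faster than 0.7 m/s out of the fingers) ((contact force between large_jar and the fingers below 0.05 N and linear speed of large_jar above 0.7 m/s) or (contact force between small_jar and the fingers below 0.05 N and linear speed of small_jar above 0.7 m/s) or (contact force between swab_case and the fingers below 0.05 N and linear speed of swab_case above 0.7 m/s) or (contact force between vial and the fingers below 0.05 N and linear speed of vial above 0.7 m/s)).
It also fails if it takes over 122 s, if anything falls off the work surface, if the arm or the gripper's body presses on something with over 40 N, if the wrist force passes 120 N, or if a joint passes its speed limit or range.

ROBOT

A 7-joint arm with a two-finger parallel gripper is mounted at the origin on the work surface. World frame = base frame: x ahead of the robot, y to its left, z up, the work surface at z = 0. Lengths are in m, angles in rad, forces in N, time in s.
With the tool pointing down it reaches from about 0.4 to 0.875 m from the base axis. Payload 19.3 kg.
Tool frame: the origin (TCP) lies on the centre line of the jaws, within the pads' length; the fingertips stand 19 mm ahead of it and the grasp point (between the pads) is the TCP; z points along the fingers, x is the direction in which the jaws open and shut, and the axes are right-handed (so a half turn about z gives the same grasp; the last joint's range is limited). The gripper opens to 85 mm and grips with 20 to 120 N. Pads are 22 mm wide; open, the fingers measure 114 mm over their backs; the gripper's body (76 mm by 85 mm) begins 54 mm behind the grasp point. The pads swing forward as they close: fully open they stand 13 mm farther back than shut.
Start: joints at [-1.338, 0.521, -0.036, 1.599, 0.021, 1.021, -0.113], TCP at [0.186, 0.597, 0.25] pointing down, gripper open.
Joint ranges: [-2.91, 2.91], [-0.3, 2.13], [-1.5, 1.42], [0.17, 2.43], [-1.26, 4.41], [0.16, 1.93], [-2.52, 2.52]. Speed limits (rad/s): [1.89, 1.89, 2.39, 2.39, 3.01, 3.01, 3.01].

INTERFACE

Orientations are given as a unit quaternion [w, x, y, z].
In Python, from workcell import bot gives the robot as it stands. The module is installed in compiled form; this text tells all that it offers.
- The arm moves only by the tool apply_moves, never from a script. Its argument "plan" is a list of rows, each a list of 7 numbers: the finger opening in mm, from 0 to 85.4, then the shift along the world's x, y, z as a fraction of full scale, then the turn, a rotation vector about the world's x, y, z as a fraction of full scale. A call has 1 to 10 rows; each row is the pose to reach, as a shift and turn from the pose commanded when the call began, turning the shorter way round; what a row does not reach only later rows make up. Full scale, the value 1, is 250 mm for a shift and 180 degrees for a turn. A row lasts 1/12 s, in which the tool goes at most 41.7 mm and 7.16 degrees, less where a joint would pass 70% of its speed; a pose out of reach is approached as far as the arm can. A call with a number of a shift or a turn outside -1 to 1 is refused whole. A call with a gripper value outside its range is refused whole. The fingers move at their own pace and stop on an object; "newtons" is the grip in N (left out, the last holds). Time passes only in rows, so rows that repeat a pose let the fingers close. It gives the time, the measured TCP pose, the force and the opening at its end, in the units of the state.
- bot.state(): the state, without advancing time (a new reading comes with each control period).
- bot.snapshot(name): name is "scene" or "top" or "wrist"; returns a dict with "frame" (400x640x3 uint8, blue, green, red), "z_map" (400x640 float32, m along the optical axis (not along the pixel's ray), 0 where there is no reading), "mtx" (3x3 intrinsics, pixels), "pose" (4x4, takes a point from camera to world coordinates). Camera axes: x right, y down, z forward; pixel columns grow to the right and rows downward; lengths in m; the calibration is good to about 2 mm. A picture is of the moment at which its call begins.
- bot.job_done(): hands the job in, once; it reports no verdict.
Trained networks look in a picture, given as the dict that the camera call returned (one of the last four; its "shot" number tells which), for a name from the list of things; names that differ only in an ending like _2 or _b are one class to them, and where a whole thing is asked for, a point or a joint stands for the part that bears it (a point fixed in the world has none). Each returns a list of dicts, best first, with "p" (0 to 1); they miss things now and then, are a little off and sometimes report something else, mostly with a low value. They report only what shows in the picture. A call takes as long as a camera call. They do not tell look-alikes from the thing itself.
- bot.cut_out(thing, picture): "region" (400x640 bool, what is visible of it) and "box" ([centre column, centre row, width, height] in pixels, round what is visible of it).
- bot.landmark_of(thing, picture): "at" ([column, row] in pixels: a listed point, or the origin of a listed thing).
The state is a dict: "time_s": time; "q": joint angles; "qvel": joint speeds; "effort": joint torques, N m; "tool_pos": TCP position; "orientation": TCP orientation; "wrist_force": force on the tool from outside, world axes, zero at the start; "moment": the same for the moment, N m; "opening": finger opening in m.
Only numpy, scipy, OpenCV 4.12 (cv2) and the standard library are available. Lean on these libraries where they do the work, as an engineer would, in place of code of your own. Each camera call takes 0.05 s, during which the arm holds its last target.

## Working session

There is one attempt and no reset: what is moved stays moved. The work goes in short steps, Python scripts to look and compute and a tool call to move; the robot and the scene stay as the last step left them, time stands still between calls to the robot, and variables do not carry over. Pictures are saved under pics/ and viewed, and the job is handed in when it is done.

Besides the shell and the picture viewer there is one more tool, called after "Emit:" by a JSON object that holds its "fn" and its "kwargs", one argument or row to a line. apply_moves: Moves the arm, as the interface text tells. Its arguments: {"type":"object","properties":{"plan":{"type":"array"},"newtons":{"type":"number"}},"required":["plan"]}

```bash
mkdir -p pics; ls; cat > h.py <<'E'
import numpy as np, cv2
from workcell import bot
E
python3 - <<'E'
from h import *
s=bot.state()
print({k:np.round(v,3) for k,v in s.items()})
for n in ("scene","top"):
    p=bot.snapshot(n)
    cv2.imwrite(f"pics/{n}0.png",p["frame"])
    np.savez(f"{n}0.npz",**{k:p[k] for k in("frame","z_map","mtx","pose")})
    print(n,p["shot"],np.round(p["mtx"],1).tolist(),np.round(p["pose"],3).tolist())
    for t in ["large_jar","small_jar","swab_case","vial","large_tray","small_tray","oblong_tray","cool_box"]:
        for r in bot.cut_out(t,p)[:3]:
            print(n,t,round(r["p"],2),np.round(r["box"]))
E
```

```text
pics
{'time_s': np.float64(0.0), 'q': array([-1.338,  0.522, -0.036,  1.6  ,  0.021,  1.021, -0.113]), 'qvel': array([ 0.001, -0.   ,  0.001, -0.001,  0.   ,  0.001, -0.003]), 'effort': array([-1.0000e-03, -9.2711e+01,  1.9790e+00, -3.6994e+01,  1.8000e-02,
        8.0000e-03,  0.0000e+00]), 'tool_pos': array([0.186, 0.596, 0.25 ]), 'orientation': array([ 0.   ,  0.806,  0.592, -0.   ]), 'wrist_force': array([ 0.466,  0.234, -0.307]), 'moment': array([-0.011,  0.005, -0.023]), 'opening': np.float64(0.085)}
scene 1 [[497.9, 0.0, 315.1], [0.0, 497.9, 203.1], [0.0, 0.0, 1.0]] [[-0.635, 0.498, -0.59, 1.327], [0.773, 0.414, -0.481, 0.678], [0.005, -0.762, -0.648, 0.994], [0.0, 0.0, 0.0, 1.0]]
scene large_jar 0.76 [352. 224.  24.  32.]
scene small_jar 0.75 [302. 205.  14.  20.]
scene swab_case 0.72 [316. 176.  13.  26.]
scene swab_case 0.63 [278. 170.  26.  30.]
scene swab_case 0.63 [294. 153.  12.  36.]
scene vial 0.54 [400. 233.  13.  30.]
scene large_tray 0.96 [247. 237.  48.  35.]
scene small_tray 0.7 [222. 180.  35.  24.]
scene oblong_tray 0.72 [428. 302.  54.  41.]
scene cool_box 0.87 [317. 273.  64.  53.]
top 2 [[383.3, 0.0, 319.2], [0.0, 383.3, 202.2], [0.0, 0.0, 1.0]] [[-0.002, -0.992, 0.123, 0.348], [-1.0, 0.003, 0.012, -0.014], [-0.012, -0.123, -0.992, 1.221], [0.0, 0.0, 0.0, 1.0]]
top large_jar 0.65 [288. 215.  19.  17.]
top small_jar 0.51 [343. 208.  14.  13.]
top swab_case 0.73 [406. 267.  21.  25.]
top swab_case 0.72 [398. 232.  17.  20.]
top swab_case 0.62 [279. 155.  36.  35.]
top vial 0.66 [246. 225.  12.   5.]
top large_tray 0.89 [359. 154.  35.  35.]
top oblong_tray 0.88 [198. 193.  36.  38.]
top cool_box 0.63 [279. 153.  37.  33.]
top cool_box 0.58 [278. 157.  36.  34.]
```

View pics/scene0.png

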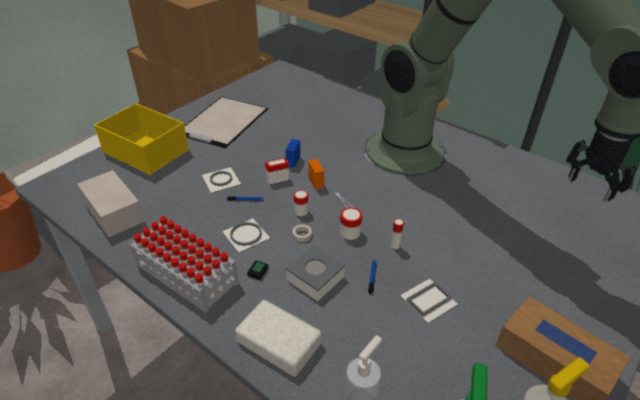

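View pics/top0.png

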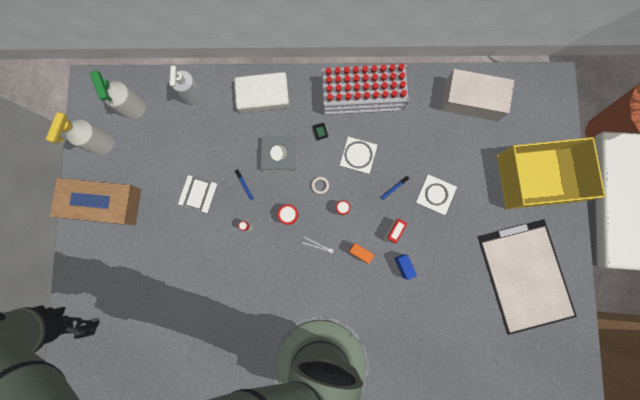

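Top view: red-and-white case at (398,232), with orange (361,254) and blue (406,267) look-alikes. The jars are at (288,214) and (343,207), the vial at (243,226), the trays at (359,154), (437,194) and (198,194), and the cool box at (278,154).

```bash
cat >> h.py <<'E'
def world(p):
    z=p["z_map"];K=p["mtx"];T=p["pose"]
    v,u=np.mgrid[:400,:640]
    P=np.stack([(u-K[0,2])/K[0,0]*z,(v-K[1,2])/K[1,1]*z,z],-1)
    W=P@T[:3,:3].T+T[:3,3]; W[z<=0]=np.nan
    return W
def plane(p,uv,h):
    "pixel(s) -> world on plane z=h"
    uv=np.atleast_2d(uv).astype(float);K=p["mtx"];T=p["pose"]
    d=np.c_[(uv[:,0]-K[0,2])/K[0,0],(uv[:,1]-K[1,2])/K[1,1],np.ones(len(uv))]@T[:3,:3].T
    return T[:3,3]+d*((h-T[2,3])/d[:,2])[:,None]
def redmask(f):
    f=f.astype(int);return (f[...,2]>110)&(f[...,1]<70)&(f[...,0]<70)
E
python3 - <<'E'
from h import *
for n in("top","scene"):
    p=np.load(n+"0.npz");W=world(p)
    tab=W[...,2][180:190,300:312] if n=="top" else W[...,2][150:160,230:250]
    print(n,"table z",np.nanmean(tab),np.nanstd(tab))
    m=redmask(p["frame"]).astype(np.uint8)
    c,l,st,ce=cv2.connectedComponentsWithStats(m)
    for i in range(1,c):
        if st[i,4]<15: continue
        w=W[l==i]
        if n=="top" and ce[i][1]<120: continue
        print(n,np.round(ce[i]),st[i,4],np.round(np.nanmedian(w,0),3),np.round(np.nanmin(w,0),3),np.round(np.nanmax(w,0),3))
p=np.load("top0.npz")
for nm,uv,h in [("box",(279,154),.046),("large_tray",(359,154),.01),("small_tray",(437,194),.01),("obl",(198,194),.01)]:
    print(nm,np.round(plane(p,uv,h),3))
cv2.imwrite("pics/topzoom.png",cv2.resize(p["frame"][120:290,170:470],None,fx=2.6,fy=2.6,interpolation=cv2.INTER_CUBIC))
E
```

```text
top table z -0.00022385224140605842 0.002169331962561924
top [288. 215.] 71 [0.452 0.094 0.07 ] [ 0.428  0.066 -0.004] [0.491 0.133 0.075]
top [394. 231.] 77 [ 0.401 -0.223  0.069] [ 0.371 -0.258  0.041] [ 0.441 -0.205  0.074]
scene table z -0.0003442980430451275 0.0024501594491668104
scene [277. 166.] 122 [ 0.418 -0.22   0.066] [ 0.362 -0.33  -0.001] [ 0.446 -0.2    0.074]
scene [316. 178.] 215 [ 0.359 -0.099  0.041] [ 0.338 -0.154  0.005] [ 0.375 -0.085  0.07 ]
scene [300. 200.] 60 [ 0.495 -0.055  0.064] [ 0.434 -0.14  -0.001] [ 0.501 -0.046  0.072]
scene [351. 220.] 122 [0.478 0.116 0.068] [0.395 0.024 0.   ] [0.491 0.131 0.075]
scene [157. 227.] 253 [ 0.853 -0.242  0.106] [ 0.753 -0.377 -0.004] [ 0.889 -0.211  0.112]
scene [398. 227.] 37 [0.433 0.237 0.088] [0.417 0.221 0.067] [0.437 0.243 0.094]
scene [176. 233.] 179 [ 0.84  -0.187  0.106] [ 0.753 -0.286 -0.004] [ 0.859 -0.157  0.112]
scene [140. 239.] 88 [ 0.909 -0.241  0.106] [ 0.848 -0.375 -0.002] [ 0.918 -0.211  0.111]
scene [191. 237.] 43 [ 0.82  -0.139  0.107] [ 0.805 -0.175  0.083] [ 0.828 -0.132  0.111]
scene [167. 245.]
[... 1207 characters left out ...]
0.139  0.083] [ 0.909 -0.1    0.112]
scene [215. 263.] 53 [ 0.843 -0.027  0.106] [ 0.831 -0.052  0.078] [ 0.85  -0.018  0.115]
scene [198. 264.] 52 [ 0.872 -0.053  0.107] [ 0.862 -0.076  0.084] [ 0.879 -0.045  0.111]
scene [181. 266.] 60 [ 0.901 -0.08   0.105] [ 0.885 -0.116  0.079] [ 0.909 -0.07   0.11 ]
scene [207. 270.] 52 [ 0.871 -0.025  0.107] [ 0.859 -0.045  0.091] [ 0.878 -0.017  0.11 ]
scene [190. 272.] 54 [ 0.9   -0.052  0.107] [ 0.889 -0.074  0.088] [ 0.907 -0.042  0.11 ]
scene [198. 277.] 53 [ 0.899 -0.024  0.107] [ 0.888 -0.046  0.089] [ 0.906 -0.014  0.111]
box [[0.647 0.126 0.046]]
large_tray [[ 0.655 -0.129  0.01 ]]
small_tray [[ 0.524 -0.375  0.01 ]]
obl [[0.526 0.388 0.01 ]]
```

View pics/topzoom.png

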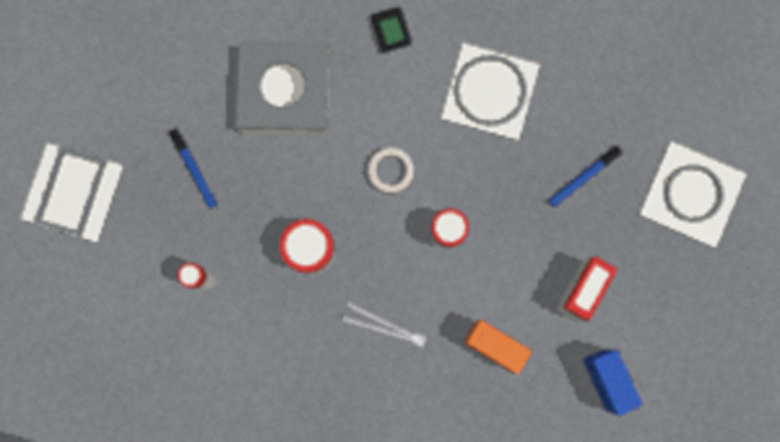

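Emit:
{"fn": "apply_moves", "kwargs": {
  "plan": [
    [85,0.8,-1,0.4,0,0,0],
    [85,0.8,-1,0.4,0,0,0],
    [85,0.8,-1,0.4,0,0,0],
    [85,0.8,-1,0.4,0,0,0],
    [85,0.8,-1,0.4,0,0,0],
    [85,0.8,-1,0.4,0,0,0],
    [85,0.8,-1,0.4,0,0,0],
    [85,0.8,-1,0.4,0,0,0],
    [85,0.8,-1,0.4,0,0,0],
    [85,0.8,-1,0.4,0,0,0]
  ]
}}

```text
time_s: 1.73
tool_pos: [0.3881, 0.3447, 0.3513]
orientation: [0.0, 0.807, 0.591, 0.001]
wrist_force: [-1.1, 0.6, -0.9]
opening: 0.0852
```

Emit:
{"fn": "apply_moves", "kwargs": {
  "plan": [
    [85,0.5,-0.6,0,0,0,0],
    [85,0.5,-0.6,0,0,0,0],
    [85,0.5,-0.6,0,0,0,0],
    [85,0.5,-0.6,0,0,0,0],
    [85,0.5,-0.6,0,0,0,0],
    [85,0.5,-0.6,0,0,0,0],
    [85,0.5,-0.6,0,0,0,0]
  ]
}}

```text
time_s: 2.32
tool_pos: [0.5117, 0.1963, 0.3497]
orientation: [-0.0, 0.806, 0.592, -0.0]
wrist_force: [-1.1, 0.8, -0.8]
opening: 0.0848
```

```bash
cat >> h.py <<'E'
def snap(n,tag):
    p=bot.snapshot(n); cv2.imwrite(f"pics/{tag}.png",p["frame"])
    np.savez(f"{tag}.npz",**{k:p[k] for k in("frame","z_map","mtx","pose")})
    return p
E
python3 - <<'E'
from h import *
s=bot.state();print(s["time_s"],np.round(s["tool_pos"],3),np.round(s["q"],2))
p=snap("wrist","w1");print(np.round(p["mtx"],1).tolist(),np.round(p["pose"],3).tolist())
E
```

```text
2.3167 [0.512 0.196 0.35 ] [-0.6   0.31  0.17  1.68 -0.05  1.16  0.85]
[[357.6, 0.0, 315.5], [0.0, 357.6, 201.5], [0.0, 0.0, 1.0]] [[0.3, 0.903, 0.306, 0.432], [0.954, -0.284, -0.097, 0.222], [-0.0, 0.321, -0.947, 0.473], [0.0, 0.0, 0.0, 1.0]]
```

View pics/w1.png

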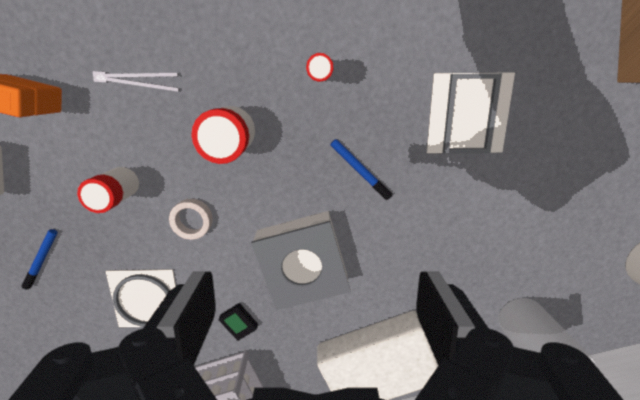

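The wrist view shows the vial cap at (320,67), the large jar (220,135), the small jar (100,194), the cool box port (302,266), the oblong tray (471,113) and the large tray (143,298).

```bash
cat >> h.py <<'E'
def topfit(p,guess,h,r=.06,band=.007):
    "pixels whose height is near h, near guess: hull on plane z=h -> circle, rect"
    W=world(p)
    m=(abs(W[...,2]-h)<band)&(np.hypot(W[...,0]-guess[0],W[...,1]-guess[1])<r)
    m=cv2.morphologyEx(m.astype(np.uint8),cv2.MORPH_OPEN,np.ones((3,3),np.uint8))
    c,l,st,ce=cv2.connectedComponentsWithStats(m)
    if c<2: return None
    i=1+np.argmax(st[1:,4]); v,u=np.nonzero(l==i)
    q=plane(p,np.c_[u,v],h)[:,:2]
    hull=cv2.convexHull((q*1000).astype(np.float32))
    M=cv2.moments(hull)
    cen=(M["m10"]/M["m00"]/1000,M["m01"]/M["m00"]/1000)
    (cx,cy),rad=cv2.minEnclosingCircle(hull); rc=cv2.minAreaRect(hull)
    return dict(n=len(u),cen=np.round(cen,4),deq=round(2*np.sqrt(M["m00"]/np.pi),1),circ=(round(cx,1),round(cy,1),round(2*rad,1)),rect=[np.round(a,1) for a in rc])
E
python3 - <<'E'
from h import *
for t in("w1","top0"):
    p=np.load(t+".npz")
    for nm,g,h,r in [("vial",(.433,.225),.092,.04),("large",(.462,.1),.07,.06),("small",(.485,-.065),.068,.05),("case",(.415,-.225),.07,.06),("box",(.647,.126),.046,.085)]:
        print(t,nm,topfit(p,g,h,r))
E
```

```text
w1 vial {'n': 622, 'cen': array([0.4217, 0.2293]), 'deq': np.float64(26.6), 'circ': (421.6, 229.6, 27.5), 'rect': [array([421.8, 229.1]), array([26. , 26.1]), np.float64(72.5)]}
w1 large {'n': 2371, 'cen': array([0.457 , 0.1009]), 'deq': np.float64(60.9), 'circ': (456.9, 100.9, 62.0), 'rect': [array([456.9, 101. ]), array([59.9, 61.2]), np.float64(24.1)]}
w1 small {'n': 1061, 'cen': array([ 0.478 , -0.0652]), 'deq': np.float64(44.2), 'circ': (478.2, -65.2, 46.4), 'rect': [array([477.8, -65.4]), array([45.1, 42.4]), np.float64(72.6)]}
w1 case None
w1 box {'n': 4805, 'cen': array([0.6534, 0.1328]), 'deq': np.float64(122.8), 'circ': (653.4, 132.7, 151.4), 'rect': [array([653.5, 132.9]), array([108.1, 110. ]), np.float64(88.6)]}
top0 vial {'n': 67, 'cen': array([0.4185, 0.2241]), 'deq': np.float64(24.9), 'circ': (419.4, 224.2, 27.3), 'rect': [array([418.1, 224.2]), array([23.9, 23.6]), np.float64(89.9)]}
top0 large {'n': 325, 'cen': array([0.4543, 0.0949]), 'deq': np.float64(59.4), 'circ': (454.0, 94.9, 61.5), 'rect': [array([454.,  95.]), array([57.7, 57.5]), np.float64(0.3)]}
top0 small {'n': 159, 'cen': array([ 0.4753, -0.0718]), 'deq': np.float64(40.9), 'circ': (475.6, -72.0, 43.1), 'rect': [array([474.9, -71.2]), array([39.3, 39.6]), np.float64(89.6)]}
top0 case {'n': 253, 'cen': array([ 0.4045, -0.2334]), 'deq': np.float64(52.4), 'circ': (404.6, -232.4, 72.8), 'rect': [array([ 404.4, -233.6]), array([32.5, 70.4]), np.float64(60.3)]}
top0 box {'n': 950, 'cen': array([0.6523, 0.1273]), 'deq': np.float64(120.7), 'circ': (653.1, 126.6, 149.9), 'rect': [array([652.1, 127.3]), array([109.4, 106.3]), np.float64(89.7)]}
```

```bash
python3 - <<'E'
from h import *
for t in("scene0",):
    p=np.load(t+".npz")
    for nm,g,h,r in [("vial",(.42,.227),.092,.04),("large",(.456,.1),.07,.06),("small",(.478,-.065),.068,.05),("case",(.405,-.225),.07,.06),("box",(.65,.13),.046,.085)]:
        print(t,nm,topfit(p,g,h,r))
E
```

```text
scene0 vial {'n': 70, 'cen': array([0.4248, 0.2312]), 'deq': np.float64(28.3), 'circ': (425.3, 231.3, 33.8), 'rect': [array([425.3, 231.3]), array([32.8, 24. ]), np.float64(32.5)]}
scene0 large {'n': 289, 'cen': array([0.461 , 0.1025]), 'deq': np.float64(63.2), 'circ': (462.0, 101.1, 69.0), 'rect': [array([460.5, 102.8]), array([62.7, 59.5]), np.float64(39.7)]}
scene0 small {'n': 125, 'cen': array([ 0.4817, -0.065 ]), 'deq': np.float64(44.3), 'circ': (481.7, -65.2, 48.3), 'rect': [array([480.7, -65.4]), array([46.1, 41.2]), np.float64(40.0)]}
scene0 case {'n': 147, 'cen': array([ 0.413 , -0.2267]), 'deq': np.float64(54.7), 'circ': (412.9, -225.0, 75.1), 'rect': [array([ 412.5, -225.5]), array([39.1, 71.1]), np.float64(61.1)]}
scene0 box {'n': 1167, 'cen': array([0.6579, 0.1348]), 'deq': np.float64(125.0), 'circ': (658.1, 136.0, 146.6), 'rect': [array([657.7, 134.7]), array([111.7, 113. ]), np.float64(88.6)]}
```

Emit:
{"fn": "apply_moves", "kwargs": {
  "plan": [
    [70,-0.358,0.13,-0.6,0,0,0],
    [70,-0.358,0.13,-0.6,0,0,0],
    [70,-0.358,0.13,-0.6,0,0,0],
    [70,-0.358,0.13,-0.6,0,0,0],
    [70,-0.358,0.13,-0.6,0,0,0],
    [70,-0.358,0.13,-0.6,0,0,0],
    [70,-0.358,0.13,-0.6,0,0,0]
  ]
}}

```text
time_s: 2.95
tool_pos: [0.4215, 0.2303, 0.2006]
orientation: [-0.0, 0.805, 0.593, -0.0]
wrist_force: [1.1, -0.3, 0.7]
opening: 0.0701
```

```bash
python3 - <<'E'
from h import *
s=bot.state();print(s["time_s"],np.round(s["tool_pos"],4),np.round(s["q"],2))
p=snap("wrist","w2");print(topfit(p,(.42,.227),.092,.04))
x=np.array(s["tool_pos"]);T=np.linalg.inv(p["pose"])
for z in (x[2]-.019,.092):
    c=T@np.r_[x[:2],z,1];print(p["mtx"]@c[:3]/c[2])
E
```

```text
2.95 [0.4215 0.2303 0.2006] [-0.71  0.37  0.11  2.03 -0.06  0.75  0.71]
{'n': 1201, 'cen': array([0.4202, 0.2299]), 'deq': np.float64(27.4), 'circ': (420.2, 230.0, 28.2), 'rect': [array([420., 230.]), array([26.2, 27.7]), np.float64(72.8)]}
[313.32872446 275.55244865   1.        ]
[314.04887494 208.10356669   1.        ]
```

View pics/w2.png

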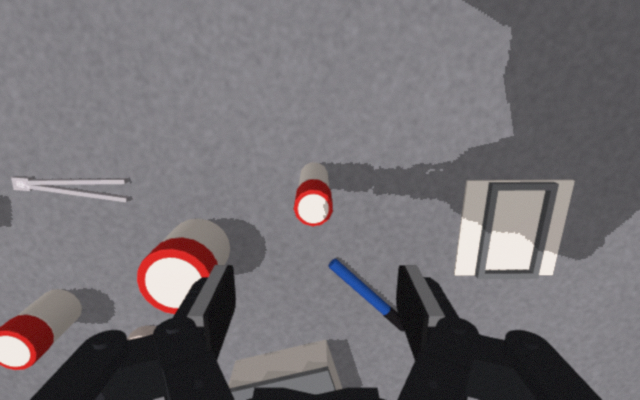

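The vial cap is at (313,208), midway between the pads and in line with the TCP projection. I'll descend and grip.

Emit:
{"fn": "apply_moves", "kwargs": {
  "plan": [
    [60,-0.005,0.001,-0.25,0,0,0],
    [60,-0.005,0.001,-0.45,0,0,0],
    [60,-0.005,0.001,-0.496,0,0,0],
    [60,-0.005,0.001,-0.496,0,0,0],
    [20,-0.005,0.001,-0.496,0,0,0],
    [20,-0.005,0.001,-0.496,0,0,0],
    [20,-0.005,0.001,-0.496,0,0,0],
    [20,-0.005,0.001,-0.496,0,0,0],
    [20,-0.005,0.001,-0.496,0,0,0],
    [20,-0.005,0.001,-0.496,0,0,0]
  ],
  "newtons": 30
}}

```text
time_s: 3.83
tool_pos: [0.4223, 0.2302, 0.0791]
orientation: [0.0, 0.806, 0.592, 0.003]
wrist_force: [-0.1, -2.3, 16.0]
opening: 0.0274
```

Emit:
{"fn": "apply_moves", "kwargs": {
  "plan": [
    [20,0,0,0.04,0,0,0],
    [20,0,0,0.1,0,0,0],
    [20,0,0,0.2,0,0,0],
    [20,0,0,0.3,0,0,0],
    [20,0,0,0.4,0,0,0],
    [20,0,0,0.48,0,0,0],
    [20,0.05,-0.02,0.48,0,0,0],
    [20,0.15,-0.06,0.48,0,0,0],
    [20,0.3,-0.12,0.48,0,0,0],
    [20,0.3,-0.12,0.48,0,0,0]
  ]
}}

```text
time_s: 4.67
tool_pos: [0.5011, 0.1963, 0.199]
orientation: [0.001, 0.807, 0.591, 0.003]
wrist_force: [-0.2, -1.9, -1.1]
opening: 0.0271
```

```bash
python3 - <<'E'
from h import *
s=bot.state();print(s["time_s"],np.round(s["tool_pos"],4),s["opening"],np.round(s["wrist_force"],1))
p=snap("wrist","w3");print(topfit(p,(.653,.132),.046,.085)); W=world(p)
E
```

```text
4.6667 [0.5011 0.1963 0.199 ] 0.02713086761345158 [-0.2 -1.9 -1.1]
{'n': 2840, 'cen': array([0.6754, 0.1453]), 'deq': np.float64(78.1), 'circ': (671.1, 143.0, 101.4), 'rect': [array([676.8, 140.2]), array([65.9, 92.4]), np.float64(1.5)]}
```

View pics/w3.png

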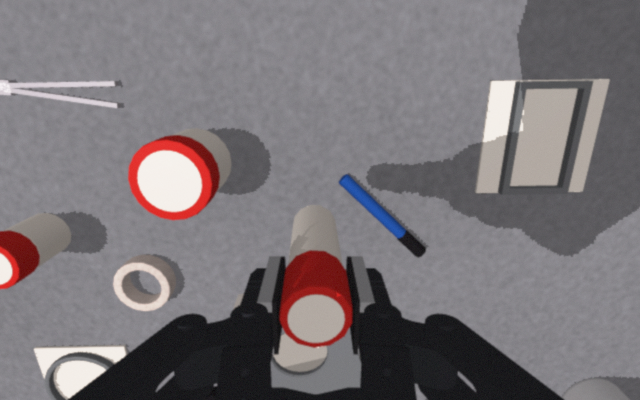

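Emit:
{"fn": "apply_moves", "kwargs": {
  "plan": [
    [20,0,0,0,0,0,0],
    [20,0,0,0,0,0,0]
  ]
}}

```text
time_s: 4.88
tool_pos: [0.4952, 0.1996, 0.1974]
orientation: [-0.0, 0.806, 0.593, 0.001]
wrist_force: [-0.3, -0.4, 0.0]
opening: 0.0271
```

```bash
python3 - <<'E'
from h import *
p=np.load("w1.npz")
# port ellipse in w1: pixels inside box hull lower than top
W=world(p)
m=(abs(W[...,2]-.046)<.007)&(np.hypot(W[...,0]-.653,W[...,1]-.133)<.085)
m=m.astype(np.uint8)
cs,hi=cv2.findContours(m,cv2.RETR_CCOMP,cv2.CHAIN_APPROX_NONE)
for c,h in zip(cs,hi[0]):
    if h[3]>=0 and len(c)>40:
        q=plane(p,c[:,0],.046)[:,:2]*1000
        print(len(c),cv2.fitEllipse(q.astype(np.float32)))
p=np.load("w3.npz")
f=p["frame"];cv2.imwrite("pics/w3z.png",cv2.resize(f[200:390,230:400],None,fx=3,fy=3))
E
```

```text
107 ((652.5839233398438, 133.38690185546875), (51.993961334228516, 53.96583938598633), 164.5975341796875)
```

View pics/w3z.png

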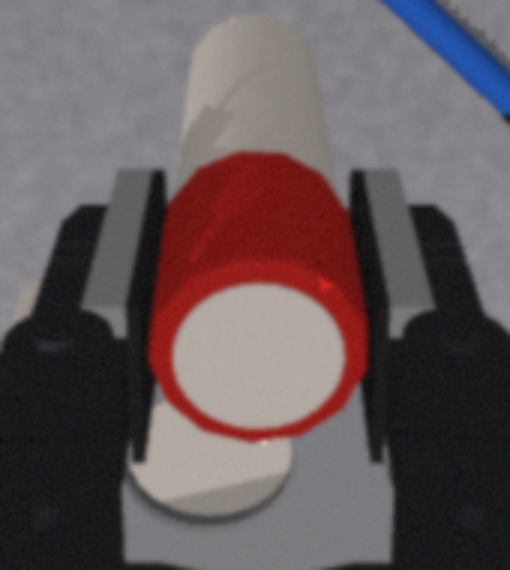

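Emit:
{"fn": "apply_moves", "kwargs": {
  "plan": [
    [20,0.1,-0.042,0,0,0,0],
    [20,0.24,-0.101,0,0,0,0],
    [20,0.38,-0.161,0,0,0,0],
    [20,0.5,-0.212,0,0,0,0],
    [20,0.58,-0.245,0,0,0,0],
    [20,0.62,-0.262,0,0,0,0],
    [20,0.631,-0.267,0,0,0,0],
    [20,0.631,-0.267,0,0,0,0],
    [20,0.631,-0.267,0,0,0,0]
  ]
}}

```text
time_s: 5.63
tool_pos: [0.6524, 0.1336, 0.1966]
orientation: [-0.0, 0.805, 0.593, -0.0]
wrist_force: [-0.6, 0.2, 0.0]
opening: 0.0274
```

```bash
python3 - <<'E'
from h import *
s=bot.state();print(s["time_s"],np.round(s["tool_pos"],4),s["opening"],np.round(s["wrist_force"],1))
a=snap("scene","s4");b=snap("top","t4");c=snap("wrist","w4")
im=np.hstack([cv2.resize(a["frame"][190:320,250:410],None,fx=2.4,fy=2.4),cv2.resize(b["frame"][90:220,200:360],None,fx=2.4,fy=2.4)])
im=np.vstack([im,cv2.resize(c["frame"][200:400,160:480],(768,270))])[:600]
cv2.imwrite("pics/c4.png",im)
E
```

```text
5.6333 [0.6524 0.1336 0.1966] 0.027406799980045308 [-0.6  0.2  0. ]
```

View pics/c4.png

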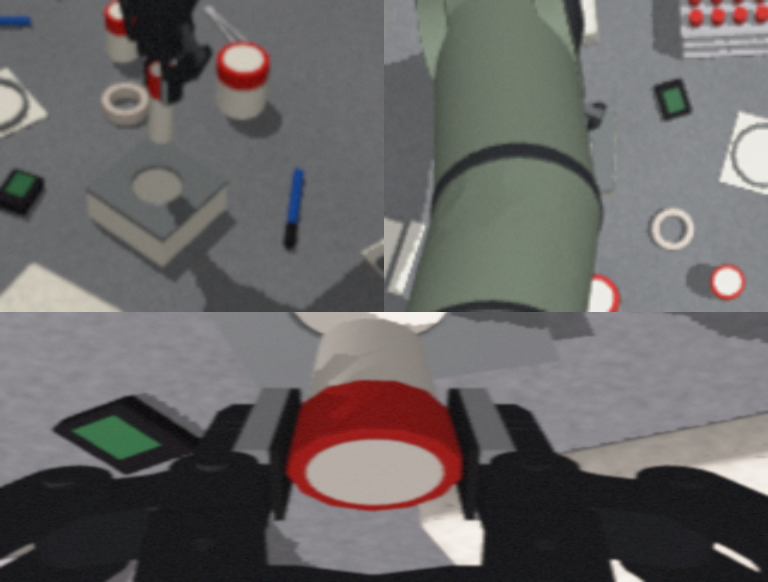

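```bash
python3 - <<'E'
from h import *
p=np.load("s4.npz");T=np.linalg.inv(p["pose"])
for X in [(.653,.133,.046),(.653,.133,.120),(.653,.133,.212)]:
    c=T@np.r_[X,1];print(X,np.round((p["mtx"]@c[:3]/c[2])[:2],1))
f=p["frame"];cv2.imwrite("pics/s4z.png",cv2.resize(f[200:300,270:370],None,fx=6,fy=6,interpolation=cv2.INTER_CUBIC))
p=np.load("w4.npz");W=world(p)
m=W[...,2]>.195;m&=(p["frame"].min(2)>130);v,u=np.nonzero(m);print(len(u),np.round(np.median(plane(p,np.c_[u,v],.212),0),4),np.round(np.nanmedian(W[m],0),4))
E
```

```text
(0.653, 0.133, 0.046) [316.1 266. ]
(0.653, 0.133, 0.12) [316.2 245.6]
(0.653, 0.133, 0.212) [316.5 217.8]
2165 [0.6503 0.1357 0.212 ] [0.6526 0.135  0.2089]
```

View pics/s4z.png

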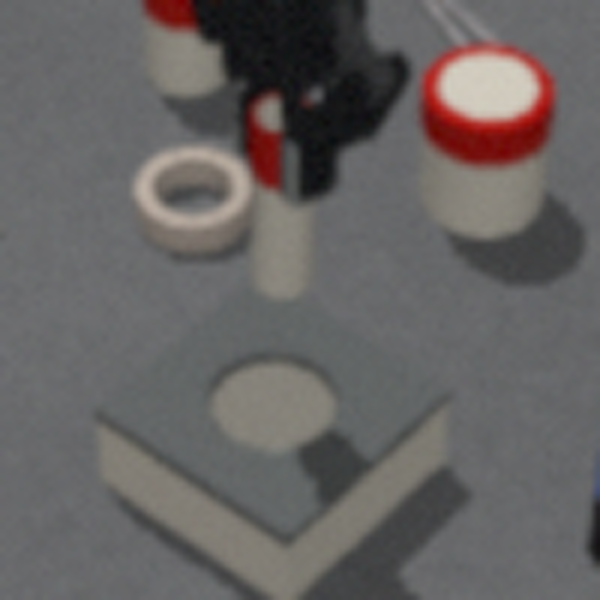

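Emit:
{"fn": "apply_moves", "kwargs": {
  "plan": [
    [20,0,0,-0.06,0,0,0],
    [20,0,0,-0.14,0,0,0],
    [20,0,0,-0.22,0,0,0],
    [20,0,0,-0.3,0,0,0],
    [20,0,0,-0.37,0,0,0],
    [20,0,0,-0.42,0,0,0],
    [20,0,0,-0.436,0,0,0],
    [20,0,0,-0.436,0,0,0],
    [20,0,0,-0.44,0,0,0],
    [20,0,0,-0.44,0,0,0]
  ]
}}

```text
time_s: 6.62
tool_pos: [0.6539, 0.1327, 0.0873]
orientation: [0.0, 0.806, 0.592, 0.001]
wrist_force: [-0.4, 0.1, 0.1]
opening: 0.0272
```

Emit:
{"fn": "apply_moves", "kwargs": {
  "plan": [
    [20,0,0,-0.006,0,0,0],
    [20,0,0,-0.01,0,0,0],
    [20,0,0,-0.01,0,0,0]
  ]
}}

```text
time_s: 6.87
tool_pos: [0.6537, 0.1326, 0.0843]
orientation: [0.0, 0.806, 0.592, 0.0]
wrist_force: [-0.7, 0.2, 1.3]
opening: 0.0275
```

Emit:
{"fn": "apply_moves", "kwargs": {
  "plan": [
    [20,0,0,-0.004,0,0,0],
    [20,0,0,-0.004,0,0,0],
    [34,0,0,-0.004,0,0,0],
    [40,0,0,-0.004,0,0,0],
    [48,0,0,-0.004,0,0,0],
    [56,0,0,-0.004,0,0,0],
    [56,0,0,-0.004,0,0,0]
  ]
}}

```text
time_s: 7.45
tool_pos: [0.6533, 0.1326, 0.0827]
orientation: [-0.0, 0.806, 0.592, -0.0]
wrist_force: [0.5, -0.3, -0.4]
opening: 0.0562
```

```bash
python3 - <<'E'
from h import *
s=bot.state();print(s["time_s"],np.round(s["tool_pos"],4),s["opening"],np.round(s["wrist_force"],1))
a=snap("scene","s5");c=snap("wrist","w5")
im=np.hstack([cv2.resize(a["frame"][190:320,250:410],None,fx=2.4,fy=2.4),cv2.resize(c["frame"],(500,312))])[:,:800]
cv2.imwrite("pics/c5.png",im)
print(topfit(c,(.653,.133),.097,.04))
E
```

```text
7.45 [0.6533 0.1326 0.0827] 0.05617685081569219 [ 0.5 -0.3 -0.4]
{'n': 4136, 'cen': array([0.6504, 0.1335]), 'deq': np.float64(28.4), 'circ': (650.4, 133.8, 30.3), 'rect': [array([650.4, 133.3]), array([26.4, 29.8]), np.float64(74.4)]}
```

View pics/c5.png

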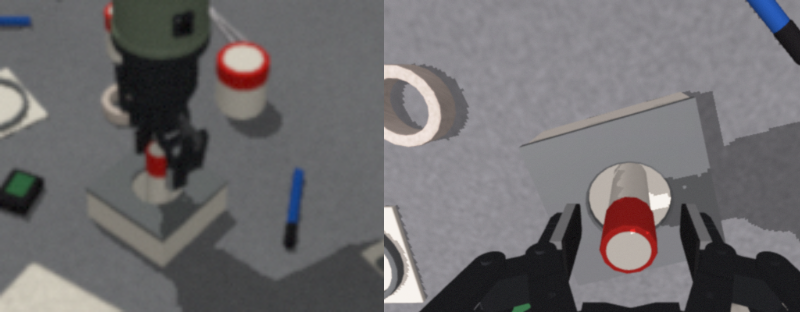

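Emit:
{"fn": "apply_moves", "kwargs": {
  "plan": [
    [60,0,0,0.13,0,0,0],
    [70,0,0,0.29,0,0,0],
    [85,0,0,0.39,0,0,0],
    [85,-0.15,-0.024,0.39,0,0,0],
    [85,-0.3,-0.049,0.39,0,0,0],
    [85,-0.45,-0.073,0.39,0,0,0],
    [85,-0.6,-0.098,0.39,0,0,0],
    [85,-0.72,-0.117,0.39,0,0,0],
    [85,-0.784,-0.128,0.39,0,0,0],
    [85,-0.784,-0.128,0.39,0,0,0]
  ]
}}

```text
time_s: 8.38
tool_pos: [0.4544, 0.0999, 0.1806]
orientation: [-0.0, 0.806, 0.592, -0.001]
wrist_force: [0.7, -0.1, 0.4]
opening: 0.0847
```

Emit:
{"fn": "apply_moves", "kwargs": {
  "plan": [
    [85,0,0,0,0,0,0],
    [85,0,0,0,0,0,0]
  ]
}}

```text
time_s: 8.55
tool_pos: [0.4582, 0.1008, 0.1805]
orientation: [0.0, 0.806, 0.592, 0.0]
wrist_force: [0.9, 1.1, -0.1]
opening: 0.0852
```

```bash
python3 - <<'E'
from h import *
s=bot.state();print(s["time_s"],np.round(s["tool_pos"],4),s["opening"])
c=snap("wrist","w6")
print(topfit(c,(.457,.1),.07,.06))
E
```

```text
8.55 [0.4582 0.1008 0.1805] 0.08523425398799343
{'n': 5805, 'cen': array([0.4561, 0.0999]), 'deq': np.float64(61.0), 'circ': (456.1, 100.0, 62.0), 'rect': [array([456.1,  99.7]), array([60.1, 61.5]), np.float64(74.7)]}
```

View pics/w6.png

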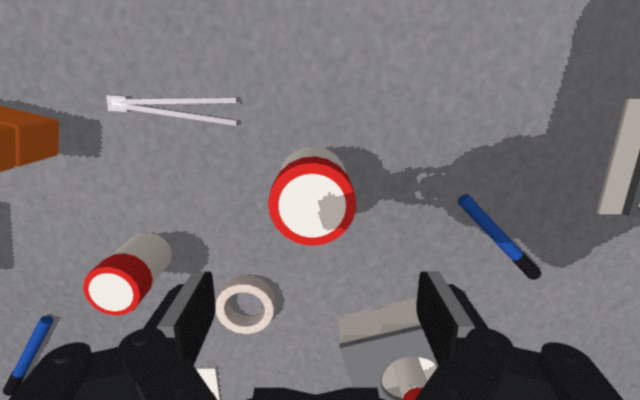

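The large jar cap is at (312,203), centred between the pads. I'll descend and grip.

Emit:
{"fn": "apply_moves", "kwargs": {
  "plan": [
    [85,-0.003,-0.004,-0.12,0,0,0],
    [85,-0.003,-0.004,-0.27,0,0,0],
    [85,-0.003,-0.004,-0.42,0,0,0],
    [85,-0.003,-0.004,-0.512,0,0,0],
    [85,-0.003,-0.004,-0.512,0,0,0],
    [75,-0.003,-0.004,-0.512,0,0,0],
    [65,-0.003,-0.004,-0.512,0,0,0],
    [55,-0.003,-0.004,-0.512,0,0,0],
    [50,-0.003,-0.004,-0.512,0,0,0],
    [50,-0.003,-0.004,-0.512,0,0,0]
  ],
  "newtons": 35
}}

```text
time_s: 9.43
tool_pos: [0.4577, 0.0998, 0.0538]
orientation: [0.0, 0.806, 0.592, 0.001]
wrist_force: [-1.1, -0.5, 13.1]
opening: 0.0614
```

Emit:
{"fn": "apply_moves", "kwargs": {
  "plan": [
    [50,0,0,0,0,0,0],
    [50,0,0,0,0,0,0]
  ]
}}

```text
time_s: 9.6
tool_pos: [0.4577, 0.0998, 0.0538]
orientation: [0.0, 0.806, 0.592, 0.001]
wrist_force: [-0.5, -0.5, 12.4]
opening: 0.0612
```

Emit:
{"fn": "apply_moves", "kwargs": {
  "plan": [
    [50,0,0,0.04,0,0,0],
    [50,0,0,0.14,0,0,0],
    [50,0,0,0.28,0,0,0],
    [50,0.06,-0.02,0.42,0,0,0],
    [50,0.16,-0.05,0.54,0,0,0],
    [50,0.28,-0.08,0.64,0,0,0],
    [50,0.41,-0.12,0.72,0,0,0],
    [50,0.55,-0.16,0.77,0,0,0],
    [50,0.69,-0.2,0.8,0,0,0],
    [50,0.82,-0.24,0.8,0,0,0]
  ]
}}

```text
time_s: 10.43
tool_pos: [0.6638, 0.0389, 0.2562]
orientation: [0.001, 0.806, 0.592, 0.002]
wrist_force: [-0.0, 0.6, -0.3]
opening: 0.061
```

Emit:
{"fn": "apply_moves", "kwargs": {
  "plan": [
    [50,0.09,-0.022,0,0,0,0],
    [50,0.145,-0.036,0,0,0,0],
    [50,0.16,-0.04,0,0,0,0],
    [50,0.16,-0.04,0,0,0,0],
    [50,0.16,-0.04,0,0,0,0],
    [50,0.16,-0.04,0,0,0,0]
  ]
}}

```text
time_s: 10.93
tool_pos: [0.7008, 0.0301, 0.253]
orientation: [-0.0, 0.806, 0.593, 0.0]
wrist_force: [0.7, -0.6, -0.4]
opening: 0.0615
```

```bash
python3 - <<'E'
from h import *
s=bot.state();print(s["time_s"],np.round(s["tool_pos"],4),s["opening"],np.round(s["wrist_force"],1))
c=snap("wrist","w7")
E
```

```text
10.9333 [0.7008 0.0301 0.253 ] 0.06145150343084514 [ 0.7 -0.6 -0.4]
```

View pics/w7.png

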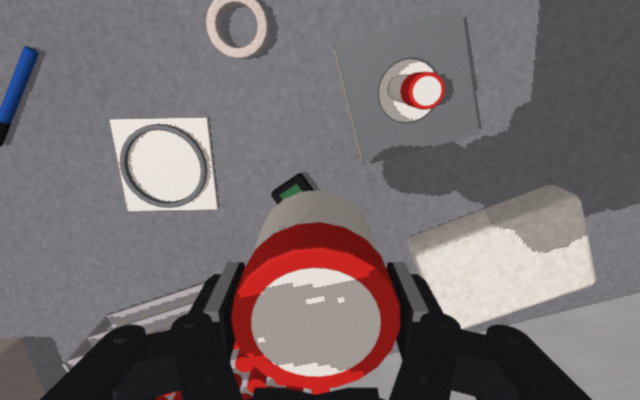

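```bash
cat >> h.py <<'E'
def trayfit(p,px,hw=70):
    "plate outline (white+ring) at z=.004 -> minAreaRect; ring -> ellipse outer at z=.012"
    f=p["frame"].astype(int);mx=f.max(2);mn=f.min(2)
    H,Wd=mn.shape
    v,u=np.mgrid[:H,:Wd]; box=(abs(u-px[0])<hw)&(abs(v-px[1])<hw)
    white=(mn>150)&box
    white=cv2.morphologyEx(white.astype(np.uint8),cv2.MORPH_OPEN,np.ones((3,3),np.uint8))
    c,l,st,ce=cv2.connectedComponentsWithStats(white)
    idx=[i for i in range(1,c) if st[i,4]>40]
    pts=np.argwhere(np.isin(l,idx))[:,::-1]
    q=plane(p,pts,.004)[:,:2]*1000
    print("plate",[np.round(a,1) for a in cv2.minAreaRect(q.astype(np.float32))])
    hull=cv2.convexHull(pts.astype(np.int32));m=np.zeros((H,Wd),np.uint8);cv2.fillConvexPoly(m,hull,1)
    m=cv2.erode(m,np.ones((5,5),np.uint8))
    dark=((mn<140)&(m>0)).astype(np.uint8)
    c,l,st,ce=cv2.connectedComponentsWithStats(dark)
    i=1+np.argmax(st[1:,4]);g=np.argwhere(l==i)[:,::-1]
    q=plane(p,g,.012)[:,:2]*1000
    print("rim outer circ",[np.round(a,1) for a in cv2.minEnclosingCircle(q.astype(np.float32))],"rect",[np.round(a,1) for a in cv2.minAreaRect(q.astype(np.float32))],"ell",[np.round(a,1) for a in cv2.fitEllipse(cv2.convexHull(q.astype(np.float32)))])
E
python3 - <<'E'
from h import *
p=np.load("w7.npz");trayfit(p,(165,165),65)
p=np.load("top0.npz");trayfit(p,(359,154),24);trayfit(p,(437,194),24);trayfit(p,(198,194),24)
p=np.load("w1.npz");trayfit(p,(471,113),55)
p=np.load("w7.npz");print(topfit(p,(.65,.133),.097,.04),topfit(p,(.653,.133),.046,.085))
E
```

```text
plate [array([ 656.6, -122.5]), array([ 99.9, 100.2]), np.float64(73.8)]
rim outer circ [array([ 656.6, -119.8]), np.float64(45.7)] rect [array([ 656.3, -119.7]), array([90.9, 87.3]), np.float64(90.0)] ell [array([ 656.3, -119.7]), array([87.8, 91.3]), np.float64(2.6)]
plate [array([ 655.5, -126.8]), array([102.6, 102.6]), np.float64(73.9)]
rim outer circ [array([ 654.2, -124.9]), np.float64(43.7)] rect [array([ 659.3, -122.4]), array([74.1, 85.8]), np.float64(25.1)] ell [array([ 654.6, -125. ]), array([84.4, 85.9]), np.float64(23.6)]
plate [array([ 524.3, -374.2]), array([102. , 103.2]), np.float64(65.7)]
rim outer circ [array([ 523.5, -371.2]), np.float64(35.1)] rect [array([ 523.4, -371.1]), array([69.7, 64.2]), np.float64(89.8)] ell [array([ 523.8, -371.1]), array([65.9, 70.4]), np.float64(11.8)]
plate [array([529.4, 393.5]), array([102.9, 101.6]), np.float64(72.9)]
rim outer circ [array([535.8, 417. ]), np.float64(43.5)] rect [array([536.1, 418.1]), array([ 7.1, 87. ]), np.float64(72.8)] ell [array([539. , 416.8]), array([  8.4, 102.3]), np.float64(72.9)]
plate [array([528.6, 395.9]), array([98.9, 97.1]), np.float64(73.3)]
rim outer circ [array([528.4, 395.8]), np.float64(54.5)] rect [array([528.4, 396.5]), array([63.8, 90.4]), np.float64(72.6)] ell [array([526.3, 391.2]), array([ 96.9, 108.8]), np.float64(169.5)]
{'n': 1135, 'cen': array([0.653 , 0.1316]), 'deq': np.float64(27.4), 'circ': (652.8, 131.7, 28.3), 'rect': [array([653.1, 131.4]), array([28. , 26.3]), np.float64(72.7)]} {'n': 12618, 'cen': array([0.6552, 0.132 ]), 'deq': np.float64(121.7), 'circ': (655.1, 132.0, 151.0), 'rect': [array([655.2, 132. ]), array([108.1, 107.7]), np.float64(88.6)]}
```

Emit:
{"fn": "apply_moves", "kwargs": {
  "plan": [
    [50,-0.02,-0.08,0,0,0,0],
    [50,-0.06,-0.2,0,0,0,0],
    [50,-0.1,-0.34,0,0,0,0],
    [50,-0.14,-0.47,-0.08,0,0,0],
    [50,-0.165,-0.56,-0.2,0,0,0],
    [50,-0.177,-0.6,-0.34,0,0,0],
    [50,-0.177,-0.61,-0.48,0,0,0],
    [50,-0.177,-0.61,-0.58,0,0,0],
    [50,-0.177,-0.61,-0.64,0,0,0],
    [50,-0.177,-0.61,-0.648,0,0,0]
  ]
}}

```text
time_s: 11.82
tool_pos: [0.6555, -0.1223, 0.0876]
orientation: [-0.001, 0.806, 0.592, -0.001]
wrist_force: [-0.3, -0.3, -0.1]
opening: 0.0609
```

Emit:
{"fn": "apply_moves", "kwargs": {
  "plan": [
    [50,0,0,-0.01,0,0,0],
    [50,0,0,-0.04,0,0,0],
    [50,0,0,-0.07,0,0,0],
    [50,0,0,-0.1,0,0,0],
    [50,0,0,-0.12,0,0,0],
    [50,0,0,-0.12,0,0,0]
  ]
}}

```text
time_s: 12.32
tool_pos: [0.6569, -0.1228, 0.0592]
orientation: [-0.0, 0.806, 0.592, -0.0]
wrist_force: [-0.4, -0.5, -1.3]
opening: 0.0607
```

```bash
python3 - <<'E'
from h import *
s=bot.state();print(s["time_s"],np.round(s["tool_pos"],4),s["opening"],np.round(s["wrist_force"],1))
a=snap("scene","s8");c=snap("wrist","w8")
im=np.hstack([cv2.resize(a["frame"][190:290,190:320],None,fx=2.4,fy=2.4),cv2.resize(c["frame"],(400,250))[:240]])
cv2.imwrite("pics/c8.png",im)
E
```

```text
12.3167 [ 0.6569 -0.1228  0.0592] 0.06070405144766679 [-0.4 -0.5 -1.3]
```

View pics/c8.png

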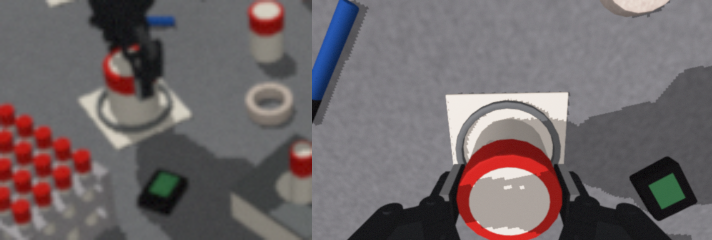

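The jar is inside the rim in both views. I'll lower the last few millimetres and release.

Emit:
{"fn": "apply_moves", "kwargs": {
  "plan": [
    [50,0,0,-0.006,0,0,0],
    [50,0,0,-0.01,0,0,0],
    [50,0,0,-0.012,0,0,0],
    [50,0,0,-0.012,0,0,0]
  ]
}}

```text
time_s: 12.75
tool_pos: [0.6576, -0.123, 0.0579]
orientation: [0.0, 0.806, 0.592, 0.0]
wrist_force: [-2.8, 1.3, 6.6]
opening: 0.061
```

Emit:
{"fn": "apply_moves", "kwargs": {
  "plan": [
    [66,0,0,0,0,0,0],
    [72,0,0,0,0,0,0],
    [80,0,0,0,0,0,0],
    [85,0,0,0,0,0,0],
    [85,0,0,0.03,0,0,0],
    [85,0,0,0.12,0,0,0],
    [85,0,0,0.25,0,0,0],
    [85,0,0,0.38,0,0,0],
    [85,0,0,0.48,0,0,0],
    [85,0,0,0.48,0,0,0]
  ]
}}

```text
time_s: 13.58
tool_pos: [0.6595, -0.1236, 0.1834]
orientation: [0.003, 0.806, 0.592, 0.003]
wrist_force: [0.2, 0.6, 0.5]
opening: 0.0849
```

```bash
python3 - <<'E'
from h import *
s=bot.state();print(s["time_s"],np.round(s["tool_pos"],4),s["opening"],np.round(s["wrist_force"],1))
c=snap("wrist","w9");print(topfit(c,(.657,-.123),.074,.06))
W=world(c)
print(topfit(c,(.478,-.065),.068,.05))
E
```

```text
13.5833 [ 0.6595 -0.1236  0.1834] 0.0849464532527956 [0.2 0.6 0.5]
{'n': 5912, 'cen': array([ 0.6564, -0.1217]), 'deq': np.float64(60.9), 'circ': (656.4, -121.7, 61.9), 'rect': [array([ 656.4, -121.7]), array([60.5, 60.9]), np.float64(72.6)]}
None
```

View pics/w9.png

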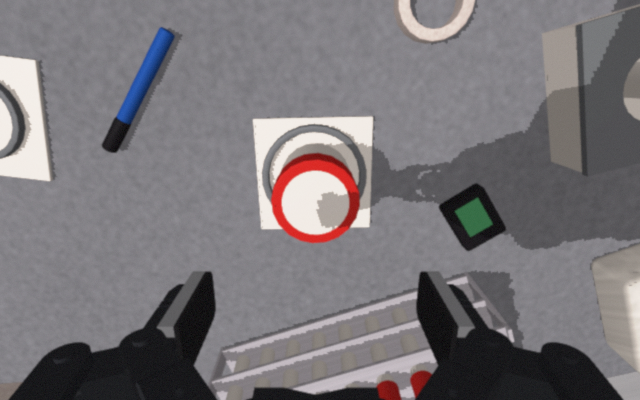

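Emit:
{"fn": "apply_moves", "kwargs": {
  "plan": [
    [70,-0.1,0.032,0,0,0,0],
    [70,-0.25,0.08,0,0,0,0],
    [70,-0.4,0.127,0,0,0,0],
    [70,-0.54,0.172,0,0,0,0],
    [70,-0.65,0.207,0,0,0,0],
    [70,-0.7,0.223,0,0,0,0],
    [70,-0.716,0.228,0,0,0,0],
    [70,-0.716,0.228,0,0,0,0],
    [70,-0.716,0.228,0,0,0,0],
    [70,-0.716,0.228,0,0,0,0]
  ]
}}

```text
time_s: 14.47
tool_pos: [0.4793, -0.0663, 0.1771]
orientation: [0.0, 0.806, 0.592, 0.0]
wrist_force: [0.1, -0.2, -0.0]
opening: 0.0701
```

```bash
python3 - <<'E'
from h import *
s=bot.state();print(s["time_s"],np.round(s["tool_pos"],4),s["opening"],np.round(s["q"],2))
c=snap("wrist","w10")
print(topfit(c,(.478,-.065),.068,.05),topfit(c,(.408,-.225),.07,.06))
E
```

```text
14.4667 [ 0.4793 -0.0663  0.1771] 0.07014700494220594 [-0.11  0.41  0.16  2.04 -0.1   0.7   1.38]
{'n': 2945, 'cen': array([ 0.4773, -0.0677]), 'deq': np.float64(43.2), 'circ': (477.3, -67.8, 44.2), 'rect': [array([477.4, -67.7]), array([42.5, 43.6]), np.float64(55.3)]} {'n': 5128, 'cen': array([ 0.4073, -0.2265]), 'deq': np.float64(54.7), 'circ': (407.8, -226.2, 75.7), 'rect': [array([ 407.3, -226.4]), array([34.2, 70.2]), np.float64(60.1)]}
```

View pics/w10.png

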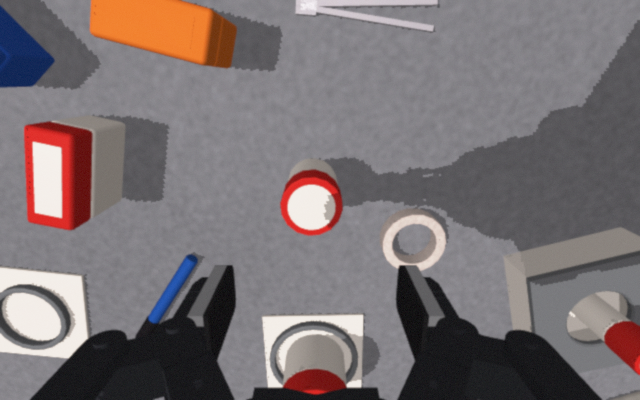

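The small jar cap is at (312,202), with the tape roll at (414,240) clear of the fingers at 60 mm opening.

Emit:
{"fn": "apply_moves", "kwargs": {
  "plan": [
    [60,-0.003,-0.009,-0.12,0,0,0],
    [60,-0.003,-0.009,-0.27,0,0,0],
    [60,-0.003,-0.009,-0.42,0,0,0],
    [60,-0.003,-0.009,-0.508,0,0,0],
    [60,-0.003,-0.009,-0.508,0,0,0],
    [52,-0.003,-0.009,-0.508,0,0,0],
    [45,-0.003,-0.009,-0.508,0,0,0],
    [36,-0.003,-0.009,-0.508,0,0,0],
    [33,-0.003,-0.009,-0.508,0,0,0],
    [33,-0.003,-0.009,-0.508,0,0,0]
  ],
  "newtons": 30
}}

```text
time_s: 15.35
tool_pos: [0.4785, -0.0683, 0.0515]
orientation: [0.001, 0.806, 0.592, 0.001]
wrist_force: [-0.4, -0.7, 10.8]
opening: 0.0433
```

Emit:
{"fn": "apply_moves", "kwargs": {
  "plan": [
    [33,0,0,0,0,0,0],
    [33,0,0,0.04,0,0,0],
    [33,0,0,0.14,0,0,0],
    [33,0,0,0.28,0,0,0],
    [33,0,0,0.42,0,0,0],
    [33,0,0,0.54,0,0,0],
    [33,0,0,0.64,0,0,0],
    [33,0,0,0.7,0,0,0],
    [33,0,0,0.7,0,0,0]
  ]
}}

```text
time_s: 16.1
tool_pos: [0.4788, -0.0683, 0.2293]
orientation: [0.002, 0.806, 0.592, 0.002]
wrist_force: [-0.3, -0.2, 0.0]
opening: 0.0432
```

Emit:
{"fn": "apply_moves", "kwargs": {
  "plan": [
    [33,0.04,-0.07,0,0,0,0],
    [33,0.1,-0.19,0,0,0,0],
    [33,0.17,-0.32,0,0,0,0],
    [33,0.24,-0.45,0,0,0,0],
    [33,0.3,-0.55,0,0,0,0],
    [33,0.33,-0.61,0,0,0,0],
    [33,0.33,-0.61,0,0,0,0],
    [33,0.33,-0.61,0,0,0,0],
    [33,0.33,-0.61,0,0,0,0]
  ]
}}

```text
time_s: 16.85
tool_pos: [0.5596, -0.2199, 0.225]
orientation: [-0.0, 0.806, 0.593, -0.0]
wrist_force: [0.6, 1.3, -0.7]
opening: 0.0429
```

```bash
python3 - <<'E'
from h import *
s=bot.state();print(s["time_s"],np.round(s["tool_pos"],4),s["opening"],np.round(s["q"],2))
c=snap("wrist","w11")
E
```

```text
16.85 [ 0.5596 -0.2199  0.225 ] 0.042930137048436734 [ 0.13  0.52  0.21  1.7  -0.13  0.94  1.66]
```

View pics/w11.png

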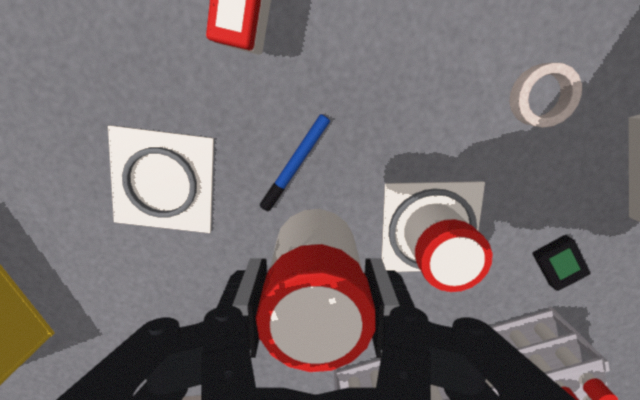

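```bash
python3 - <<'E'
from h import *
c=np.load("w11.npz");trayfit(c,(160,180),65)
E
```

```text
plate [array([ 525.8, -369.6]), array([100.1, 100.6]), np.float64(65.6)]
rim outer circ [array([ 525.4, -366.9]), np.float64(36.4)] rect [array([ 525.3, -367.1]), array([71.8, 69.6]), np.float64(72.6)] ell [array([ 525.5, -366.9]), array([69.8, 72.7]), np.float64(10.0)]
```

Emit:
{"fn": "apply_moves", "kwargs": {
  "plan": [
    [33,-0.015,-0.07,0,0,0,0],
    [33,-0.045,-0.19,0,0,0,0],
    [33,-0.075,-0.33,0,0,0,0],
    [33,-0.105,-0.46,-0.06,0,0,0],
    [33,-0.122,-0.55,-0.16,0,0,0],
    [33,-0.13,-0.585,-0.28,0,0,0],
    [33,-0.133,-0.595,-0.42,0,0,0],
    [33,-0.133,-0.595,-0.54,0,0,0],
    [33,-0.133,-0.595,-0.59,0,0,0],
    [33,-0.133,-0.595,-0.6,0,0,0]
  ]
}}

```text
time_s: 17.73
tool_pos: [0.5261, -0.3679, 0.0732]
orientation: [-0.002, 0.805, 0.593, -0.001]
wrist_force: [-0.8, -0.2, -0.0]
opening: 0.043
```

Emit:
{"fn": "apply_moves", "kwargs": {
  "plan": [
    [33,0,0,0,0,0,0],
    [33,0,0,-0.03,0,0,0],
    [33,0,0,-0.055,0,0,0],
    [33,0,0,-0.07,0,0,0],
    [33,0,0,-0.072,0,0,0],
    [33,0,0,-0.072,0,0,0]
  ]
}}

```text
time_s: 18.23
tool_pos: [0.5269, -0.3694, 0.0574]
orientation: [0.0, 0.806, 0.592, 0.0]
wrist_force: [0.6, -0.6, -0.6]
opening: 0.0433
```

```bash
python3 - <<'E'
from h import *
s=bot.state();print(s["time_s"],np.round(s["tool_pos"],4),s["opening"],np.round(s["wrist_force"],1))
a=snap("scene","s12");c=snap("wrist","w12")
im=np.hstack([cv2.resize(a["frame"][130:230,160:290],None,fx=2.4,fy=2.4),cv2.resize(c["frame"],(400,250))[:240]])
cv2.imwrite("pics/c12.png",im)
E
```

```text
18.2333 [ 0.5269 -0.3694  0.0574] 0.04329804569963761 [ 0.6 -0.6 -0.6]
```

View pics/c12.png

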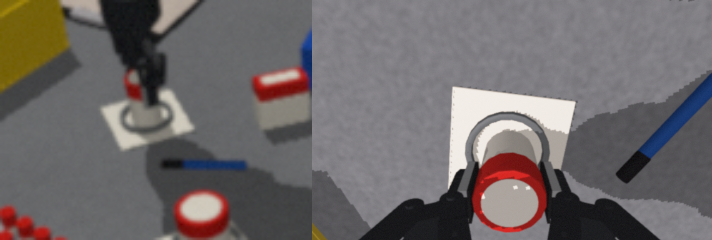

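The small jar is inside its rim and just above the floor. I'll lower it and release.

Emit:
{"fn": "apply_moves", "kwargs": {
  "plan": [
    [33,0,0,-0.005,0,0,0],
    [33,0,0,-0.01,0,0,0],
    [33,0,0,-0.012,0,0,0],
    [33,0,0,-0.012,0,0,0]
  ]
}}

```text
time_s: 18.67
tool_pos: [0.5271, -0.37, 0.0554]
orientation: [0.001, 0.806, 0.592, 0.0]
wrist_force: [-4.0, 2.4, 15.4]
opening: 0.0432
```

Emit:
{"fn": "apply_moves", "kwargs": {
  "plan": [
    [33,0,0,-0.006,0,0,0],
    [47,0,0,-0.007,0,0,0],
    [52,0,0,-0.007,0,0,0],
    [60,0,0,-0.007,0,0,0],
    [66,0,0,-0.007,0,0,0],
    [70,0,0,0.1,0,0,0],
    [70,0,0,0.25,0,0,0],
    [70,0,0,0.38,0,0,0],
    [70,0,0,0.48,0,0,0],
    [70,0,0,0.48,0,0,0]
  ]
}}

```text
time_s: 19.5
tool_pos: [0.5286, -0.3708, 0.1795]
orientation: [0.003, 0.806, 0.592, 0.001]
wrist_force: [0.3, -0.5, -0.1]
opening: 0.0698
```

```bash
python3 - <<'E'
from h import *
s=bot.state();print(s["time_s"],np.round(s["tool_pos"],4),s["opening"],np.round(s["wrist_force"],1))
c=snap("wrist","w13");print(topfit(c,(.526,-.369),.072,.05));
W=world(c)
E
```

```text
19.5 [ 0.5286 -0.3708  0.1795] 0.06975642369153105 [ 0.3 -0.5 -0.1]
{'n': 3013, 'cen': array([ 0.5259, -0.3686]), 'deq': np.float64(43.2), 'circ': (526.0, -368.6, 44.3), 'rect': [array([ 525.6, -368.7]), array([42.4, 43.3]), np.float64(72.7)]}
```

View pics/w13.png

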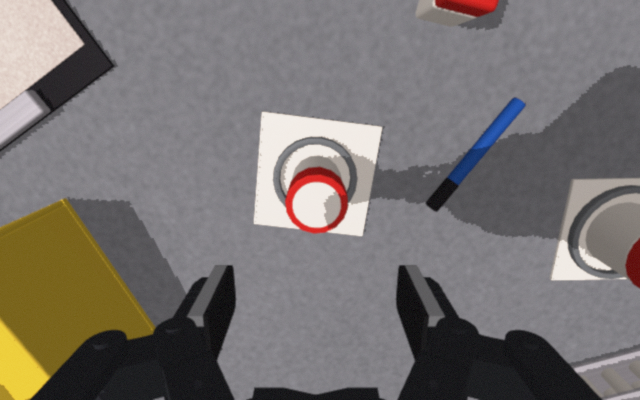

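Emit:
{"fn": "apply_moves", "kwargs": {
  "plan": [
    [60,-0.06,0.07,0,0,0,-0.02],
    [60,-0.16,0.19,0,0,0,-0.05],
    [60,-0.26,0.31,0,0,0,-0.069],
    [60,-0.36,0.43,0,0,0,-0.069],
    [60,-0.44,0.525,0,0,0,-0.069],
    [60,-0.47,0.56,0,0,0,-0.069],
    [60,-0.478,0.57,0,0,0,-0.069],
    [60,-0.478,0.57,0,0,0,-0.069],
    [60,-0.478,0.57,0,0,0,-0.069],
    [60,-0.478,0.57,0,0,0,-0.069]
  ]
}}

```text
time_s: 20.38
tool_pos: [0.408, -0.2278, 0.174]
orientation: [0.0, 0.865, 0.501, -0.0]
wrist_force: [-0.5, 0.0, 0.7]
opening: 0.0604
```

```bash
python3 - <<'E'
from h import *
s=bot.state();print(s["time_s"],np.round(s["tool_pos"],4),s["opening"],np.round(s["orientation"],3),np.round(s["q"],2))
c=snap("wrist","w14")
print(topfit(c,(.408,-.226),.07,.06))
o=s["orientation"];print(np.degrees(2*np.arctan2(o[2],o[1])))
E
```

```text
20.3833 [ 0.408  -0.2278  0.174 ] 0.0603635918648691 [ 0.     0.865  0.501 -0.   ] [ 0.17  0.4   0.27  2.09 -0.17  0.67  1.6 ]
{'n': 4468, 'cen': array([ 0.406 , -0.2295]), 'deq': np.float64(52.2), 'circ': (406.2, -229.4, 73.9), 'rect': [array([ 405.8, -229.4]), array([31.4, 68.9]), np.float64(60.0)]}
60.19606776729372
```

View pics/w14.png

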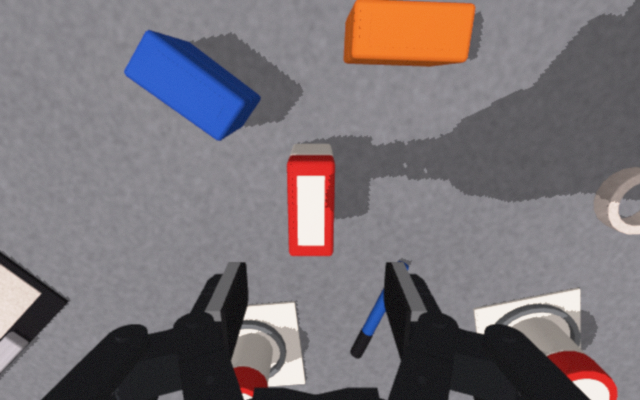

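The case is at (311,205), aligned with the jaws. The blue (195,85) and orange (410,32) look-alikes are out of the way.

Emit:
{"fn": "apply_moves", "kwargs": {
  "plan": [
    [56,-0.004,-0.012,-0.12,0,0,0],
    [56,-0.004,-0.012,-0.27,0,0,0],
    [56,-0.004,-0.012,-0.42,0,0,0],
    [56,-0.004,-0.012,-0.488,0,0,0],
    [56,-0.004,-0.012,-0.488,0,0,0],
    [44,-0.004,-0.012,-0.488,0,0,0],
    [34,-0.004,-0.012,-0.488,0,0,0],
    [26,-0.004,-0.012,-0.488,0,0,0],
    [24,-0.004,-0.012,-0.488,0,0,0],
    [24,-0.004,-0.012,-0.488,0,0,0]
  ],
  "newtons": 30
}}

```text
time_s: 21.27
tool_pos: [0.4071, -0.2302, 0.0534]
orientation: [0.001, 0.865, 0.502, 0.001]
wrist_force: [-1.8, -0.4, 12.5]
opening: 0.0318
```

Emit:
{"fn": "apply_moves", "kwargs": {
  "plan": [
    [24,0,0,0,0,0,0],
    [24,0,0,0.04,0,0,0],
    [24,0,0,0.14,0,0,0],
    [24,0,0,0.28,0,0,0],
    [24,0,0,0.42,0,0,0],
    [24,0,0,0.54,0,0,0],
    [24,0,0,0.64,0,0,0],
    [24,0,0,0.7,0,0,0],
    [24,0,0,0.7,0,0,0]
  ]
}}

```text
time_s: 22.02
tool_pos: [0.4074, -0.2304, 0.2311]
orientation: [0.002, 0.865, 0.502, 0.002]
wrist_force: [0.4, -0.2, -0.4]
opening: 0.0318
```

Emit:
{"fn": "apply_moves", "kwargs": {
  "plan": [
    [24,0.03,0.08,0,0,0,0.01],
    [24,0.07,0.2,0,0,0,0.025],
    [24,0.11,0.34,0,0,0,0.04],
    [24,0.16,0.49,0,0,0,0.055],
    [24,0.2,0.64,0,0,0,0.069],
    [24,0.25,0.79,0,0,0,0.069],
    [24,0.3,0.94,0,0,0,0.069]
  ]
}}

```text
time_s: 22.6
tool_pos: [0.4812, 0.0069, 0.2276]
orientation: [-0.0, 0.806, 0.592, 0.0]
wrist_force: [0.2, 0.1, -0.1]
opening: 0.0321
```

Emit:
{"fn": "apply_moves", "kwargs": {
  "plan": [
    [24,0.05,0.15,0,0,0,0],
    [24,0.1,0.3,0,0,0,0],
    [24,0.15,0.45,0,0,0,0],
    [24,0.2,0.6,0,0,0,0],
    [24,0.25,0.74,0,0,0,0],
    [24,0.29,0.85,0,0,0,0],
    [24,0.31,0.92,0,0,0,0],
    [24,0.316,0.94,0,0,0,0],
    [24,0.316,0.94,0,0,0,0],
    [24,0.316,0.94,0,0,0,0]
  ]
}}

```text
time_s: 23.43
tool_pos: [0.5601, 0.239, 0.2272]
orientation: [0.0, 0.806, 0.592, -0.0]
wrist_force: [-0.1, 0.0, -0.9]
opening: 0.0317
```

```bash
python3 - <<'E'
from h import *
s=bot.state();print(s["time_s"],np.round(s["tool_pos"],4),s["opening"],np.round(s["orientation"],3),np.round(s["q"],2))
c=snap("wrist","w15")
E
```

```text
23.4333 [0.5601 0.239  0.2272] 0.031721832799671536 [ 0.     0.806  0.592 -0.   ] [-0.59  0.52  0.13  1.67 -0.08  0.95  0.84]
```

View pics/w15.png

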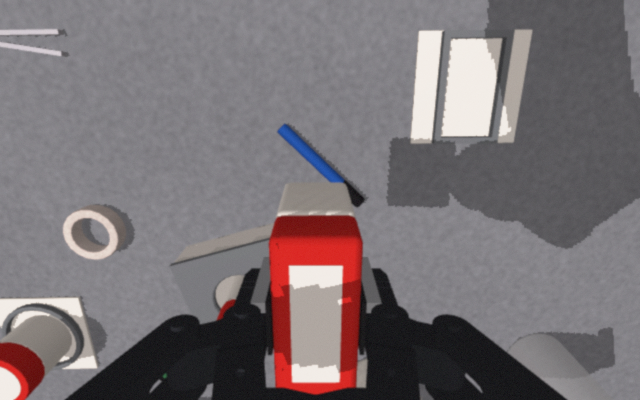

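```bash
python3 - <<'E'
from h import *
c=np.load("w15.npz")
f=c["frame"].astype(int);mn=f.min(2)
m=(mn>128);m[:, :405]=0;m[:,540:]=0;m[:25]=0;m[150:]=0
m=cv2.morphologyEx(m.astype(np.uint8),cv2.MORPH_OPEN,np.ones((3,3),np.uint8))
v,u=np.nonzero(m);q=plane(c,np.c_[u,v],.004)[:,:2]*1000
print([np.round(a,1) for a in cv2.minAreaRect(q.astype(np.float32))])
# inner floor
n,l,st,ce=cv2.connectedComponentsWithStats(m)
for i in range(1,n):
    if st[i,4]>50:
        w=np.argwhere(l==i)[:,::-1];q=plane(c,w,.004)[:,:2]*1000
        print(st[i],[np.round(a,1) for a in cv2.minAreaRect(q.astype(np.float32))])
x=c["frame"][15:160,390:550].copy();x[m[15:160,390:550]>0]=x[m[15:160,390:550]>0]//2+np.array([0,120,0],np.uint8)
cv2.imwrite("pics/c15.png",np.hstack([cv2.resize(c["frame"][15:160,390:550],None,fx=2.4,fy=2.4),cv2.resize(x,None,fx=2.4,fy=2.4)]))
E
```

```text
[array([529.4, 390.6]), array([111.7, 109.7]), np.float64(73.1)]
[ 405   25   40  118 3440] [array([514.7, 354.3]), array([ 34.6, 102.3]), np.float64(72.6)]
[466  25  19   5  84] [array([480.5, 411.1]), array([16. ,  3.2]), np.float64(72.6)]
[ 497   30   35  113 1925] [array([542.4, 436.3]), array([16.7, 98.4]), np.float64(73.1)]
[ 440   38   62   99 4975] [array([530.8, 398.1]), array([46.9, 86.5]), np.float64(73.2)]
```

View pics/c15.png

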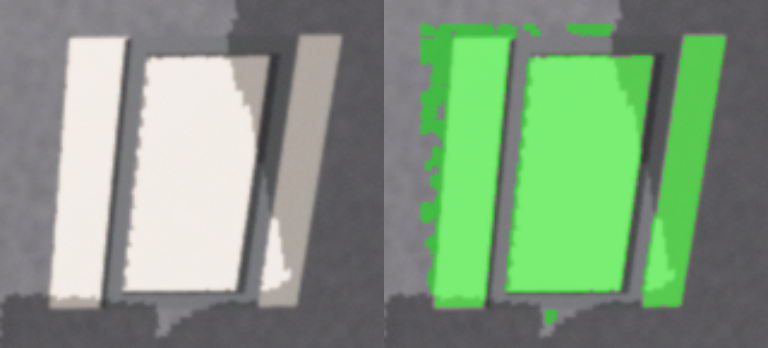

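Emit:
{"fn": "apply_moves", "kwargs": {
  "plan": [
    [24,-0.013,0.07,0,0,0,0],
    [24,-0.037,0.2,0,0,0,0],
    [24,-0.063,0.34,0,0,0,0],
    [24,-0.089,0.48,-0.06,0,0,0],
    [24,-0.106,0.57,-0.16,0,0,0],
    [24,-0.114,0.615,-0.28,0,0,0],
    [24,-0.116,0.624,-0.42,0,0,0],
    [24,-0.116,0.624,-0.54,0,0,0],
    [24,-0.116,0.624,-0.6,0,0,0],
    [24,-0.116,0.624,-0.608,0,0,0]
  ]
}}

```text
time_s: 24.32
tool_pos: [0.5303, 0.3936, 0.0723]
orientation: [0.0, 0.806, 0.592, -0.002]
wrist_force: [-0.1, -0.7, -0.7]
opening: 0.0314
```

Emit:
{"fn": "apply_moves", "kwargs": {
  "plan": [
    [24,0,0,0,0,0,0],
    [24,0,0,-0.03,0,0,0],
    [24,0,0,-0.05,0,0,0],
    [24,0,0,-0.06,0,0,0],
    [24,0,0,-0.06,0,0,0]
  ]
}}

```text
time_s: 24.73
tool_pos: [0.5314, 0.396, 0.0603]
orientation: [-0.0, 0.806, 0.592, 0.0]
wrist_force: [-0.5, 0.1, -1.1]
opening: 0.0317
```

```bash
python3 - <<'E'
from h import *
s=bot.state();print(s["time_s"],np.round(s["tool_pos"],4),s["opening"],np.round(s["wrist_force"],1))
a=snap("scene","s16");c=snap("wrist","w16")
im=np.hstack([cv2.resize(a["frame"][250:350,365:495],None,fx=2.4,fy=2.4),cv2.resize(c["frame"],(400,250))[:240]])
cv2.imwrite("pics/c16.png",im)
E
```

```text
24.7333 [0.5314 0.396  0.0603] 0.03170823420456721 [-0.5  0.1 -1.1]
```

View pics/c16.png

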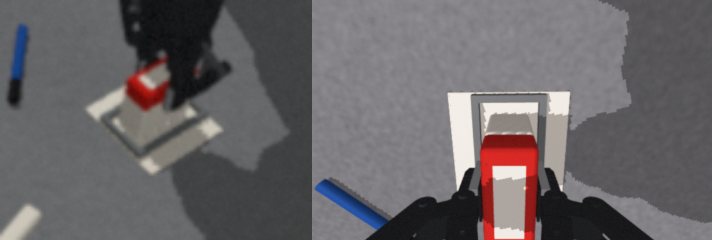

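Emit:
{"fn": "apply_moves", "kwargs": {
  "plan": [
    [24,0,0,-0.006,0,0,0],
    [24,0,0,-0.01,0,0,0],
    [24,0,0,-0.012,0,0,0],
    [24,0,0,-0.012,0,0,0]
  ]
}}

```text
time_s: 25.17
tool_pos: [0.5314, 0.3961, 0.0576]
orientation: [-0.0, 0.806, 0.592, 0.0]
wrist_force: [-1.2, -0.3, 3.1]
opening: 0.0319
```

Emit:
{"fn": "apply_moves", "kwargs": {
  "plan": [
    [36,0,0,0,0,0,0],
    [42,0,0,0,0,0,0],
    [48,0,0,0,0,0,0],
    [56,0,0,0,0,0,0],
    [56,0,0,0.04,0,0,0],
    [56,0,0,0.14,0,0,0],
    [56,0,0,0.28,0,0,0],
    [56,0,0,0.42,0,0,0],
    [56,0,0,0.5,0,0,0],
    [56,0,0,0.5,0,0,0]
  ]
}}

```text
time_s: 26.0
tool_pos: [0.5331, 0.3971, 0.1881]
orientation: [-0.0, 0.806, 0.592, 0.004]
wrist_force: [1.0, 0.7, -0.0]
opening: 0.056
```

```bash
python3 - <<'E'
from h import *
s=bot.state();print(s["time_s"],np.round(s["tool_pos"],4),s["opening"],np.round(s["wrist_force"],1))
c=snap("wrist","w17");print(topfit(c,(.53,.397),.074,.06))
E
```

```text
26.0 [0.5331 0.3971 0.1881] 0.056027221402340614 [ 1.   0.7 -0. ]
{'n': 4210, 'cen': array([0.5307, 0.3973]), 'deq': np.float64(52.2), 'circ': (530.7, 397.3, 73.7), 'rect': [array([530.6, 397.3]), array([31.5, 68.7]), np.float64(72.6)]}
```

View pics/w17.png

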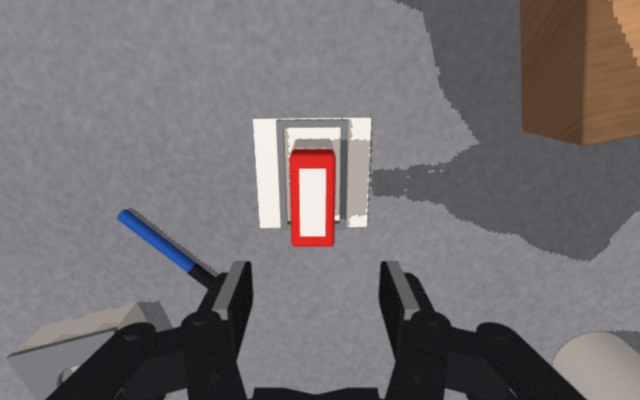

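All four are placed. I'll back the arm off for a last check with the fixed cameras.

Emit:
{"fn": "apply_moves", "kwargs": {
  "plan": [
    [56,0,0,0.15,0,0,0],
    [56,-0.05,0.03,0.3,0,0,0],
    [56,-0.2,0.13,0.35,0,0,0],
    [56,-0.35,0.23,0.35,0,0,0],
    [56,-0.5,0.33,0.35,0,0,0],
    [56,-0.65,0.43,0.35,0,0,0],
    [56,-0.8,0.53,0.35,0,0,0],
    [56,-0.9,0.6,0.35,0,0,0],
    [56,-0.9,0.6,0.35,0,0,0],
    [56,-0.9,0.6,0.35,0,0,0]
  ]
}}

```text
time_s: 26.88
tool_pos: [0.3026, 0.5479, 0.2691]
orientation: [-0.0, 0.804, 0.595, -0.001]
wrist_force: [-0.2, -0.3, 0.0]
opening: 0.0557
```

```bash
python3 - <<'E'
from h import *
s=bot.state();print(s["time_s"],np.round(s["tool_pos"],4),np.round(s["qvel"],2),np.round(s["wrist_force"],1))
for n in("top","scene"):
    p=snap(n,n+"9")
    for nm,g,h,r in [("vial",(.652,.132),.097,.03),("box",(.65,.13),.046,.085),("large",(.656,-.122),.074,.05),("small",(.525,-.37),.072,.04),("case",(.53,.395),.074,.06)]:
        r=topfit(p,g,h,r); print(n,nm,r and (r["n"],r["cen"],r["rect"]))
    if n=="top": trayfit(p,(359,154),24);trayfit(p,(437,194),24);trayfit(p,(198,194),24)
E
```

```text
26.8833 [0.3026 0.5479 0.2691] [ 0.06 -0.    0.05  0.01  0.01  0.    0.04] [-0.2 -0.3  0. ]
top vial (62, array([0.6496, 0.1284]), [array([649.5, 128.8]), array([24.3, 24.7]), np.float64(89.7)])
top box (953, array([0.6523, 0.1274]), [array([652.1, 127.3]), array([109.4, 106.3]), np.float64(89.7)])
top large (313, array([ 0.6535, -0.1267]), [array([ 653. , -127.6]), array([58.2, 59.8]), np.float64(89.3)])
top small (170, array([ 0.5245, -0.3719]), [array([ 525.3, -371.8]), array([42.6, 39.7]), np.float64(89.8)])
top case (242, array([0.5292, 0.3904]), [array([529.1, 390.4]), array([33.4, 69.7]), np.float64(72.6)])
plate [array([ 655.4, -126.6]), array([102.5, 103.6]), np.float64(73.4)]
rim outer circ [array([ 656.4, -125.4]), np.float64(45.4)] rect [array([ 660.5, -122.7]), array([75.9, 87.3]), np.float64(25.1)] ell [array([ 656.6, -125.3]), array([84.7, 89.5]), np.float64(58.8)]
plate [array([ 524.6, -374.3]), array([102.1, 103.5]), np.float64(65.2)]
rim outer circ [array([ 526.6, -374.4]), np.float64(39.5)] rect [array([ 523.4, -374.4]), array([76.6, 64.2]), np.float64(89.8)] ell [
[... 167 characters left out ...]
7.7]), np.float64(33.5)] rect [array([532.5, 401.8]), array([22.6, 66.4]), np.float64(73.6)] ell [array([530. , 399.9]), array([32.9, 68. ]), np.float64(69.5)]
scene vial (75, array([0.655 , 0.1354]), [array([654.8, 135.6]), array([27.5, 22.5]), np.float64(39.7)])
scene box (1042, array([0.6588, 0.1356]), [array([657.7, 134.2]), array([112.1, 112.5]), np.float64(89.5)])
scene large (285, array([ 0.6607, -0.1184]), [array([ 660.3, -118.2]), array([63. , 60.6]), np.float64(44.7)])
scene small (106, array([ 0.5311, -0.364 ]), [array([ 531.8, -363.5]), array([48.3, 40.7]), np.float64(48.4)])
scene case (324, array([0.5357, 0.3983]), [array([535.7, 398.5]), array([34.9, 73.2]), np.float64(71.2)])
```

View pics/scene9.png

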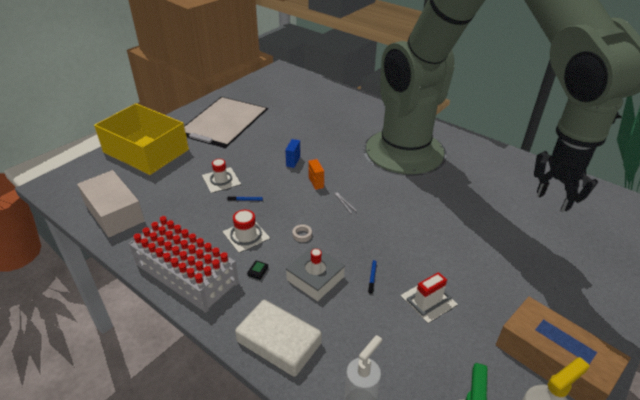

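View pics/top9.png

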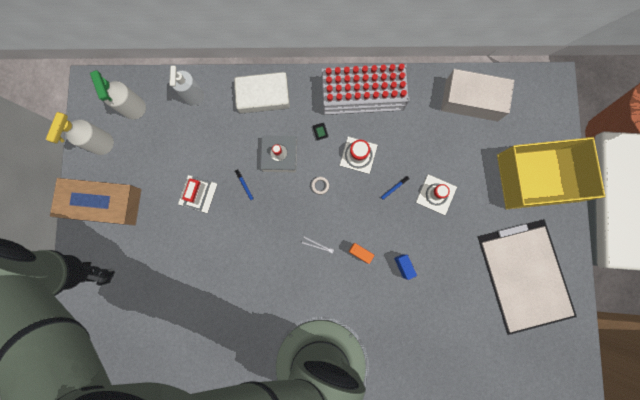

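Both fixed-camera views show all four containers upright in their places: the vial at (316,256) in the scene view, and the large jar (245,225), small jar (219,170) and case (432,285). Offsets from the holder centres are only a few mm. I'll settle the arm and hand in.

Emit:
{"fn": "apply_moves", "kwargs": {
  "plan": [
    [56,0,0,0,0,0,0],
    [56,0,0,0,0,0,0],
    [56,0,0,0,0,0,0],
    [56,0,0,0,0,0,0]
  ]
}}

```text
time_s: 27.32
tool_pos: [0.3071, 0.5456, 0.2698]
orientation: [0.0, 0.806, 0.592, -0.0]
wrist_force: [0.2, -0.2, -0.1]
opening: 0.0561
```

```bash
python3 - <<'E'
from h import *
print(bot.job_done())
E
```

```text
the job is handed in; nothing more can be done
None
```

I packed all four containers and handed the job in after about 27 s of the 122 s allowed. It reports no verdict, so what follows rests on my own last checks.

**Placement:** the vial stands in the cool box port, the large and small jars in their round trays, and the red-and-white swab case lengthwise in the oblong tray. I left the blue and orange look-alikes alone.

**Final position checks:**

| Container | Offset from holder centre | Allowed |
|---|---|---|
| Vial | about 3 mm | 14 mm |
| Large jar | about 1–2 mm | 12 mm |
| Small jar | about 1–2 mm | 12 mm |
| Swab case | about 1 mm, angle within about 1° | 12 mm, 0.3 rad |

The cap tops were at the height expected for containers standing on their floors. In both fixed-camera pictures everything looked upright and the arm was clear of everything.

**Cool box:** I saw no sign of anything touching the grey top. The wrist force stayed below about 1.5 N while I lowered the vial in.

**Checks that disagreed:**
- **Cameras:** the top camera read about 5 mm off in y from the wrist and scene cameras. I worked from the wrist camera. Because the shift is the same for containers and holders, it largely cancels.
- **Tray centres:** for both round trays, the fits to the rim and to the base plate differed by about 2.7 mm. I used the plate fit for the large tray and a value between the two for the small one.
- **Top-camera tray fit:** its final fit of the oblong tray was spoiled by shadow and by the case itself, so that centre comes from the earlier wrist views.

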